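# Present the clipped slide label end up

## Task

One of the three glass slides on the little round stands has a clipped corner, and that clip marks its label end. Take that slide by its other half, so that the label end stays uncovered, and hold it with the label end over the middle of the light pad, 10 to 25 cm above it, same face still up and the label end tipped up by about 45 degrees. Do not drop it, leave the other slides, the tub and the carton where they are, and finish while still holding the slide steady there.

Things in the scene. Friction and masses are not known exactly. Their poses are not given: they have to be found in the camera images.
- clipped_slide: Loose blue-green glass slide, 76 (own x) x 26 (own y) x 6 mm, about 30 g, a white frosted band 20 mm long at each end; origin at the centre of its underside. The corner at +x, +y is clipped off at 45 degrees, 10 mm along each edge: +x is the label end. It starts flat, own z up, roughly centred on any one of the three stands, turned any way.
- label (a point): Centre of the label end's frosted band of the clipped slide: 28 mm along its own +x from its middle, at half thickness (3 mm above the underside).
- plain_slide_0: Loose slide of the same size and look, but all four corners square; origin at the centre of its underside; on another stand. Leave alone.
- plain_slide_1: Like plain_slide_0, on the remaining stand. Leave alone.
- stand_0: Fixed round dark steel stand, origin at the centre of its underside: foot 52 mm in diameter and 6 mm high, sloping to 10 mm high at the post; post 22 mm in diameter with a rubber top 28 mm above the worktop. A slide lies across it, overhanging all round, so fingers can go down on both long sides.
- stand_1: Same as stand_0.
- stand_2: Same as stand_0.
- light_pad: Fixed flat light pad, black frame with a bright white panel, 100 mm (own x) by 120 mm (own y), 13 mm high; origin at the centre of its underside, on the worktop.
- culture_tub: Loose white tub with a yellow lid, 68 mm across, 74 mm high; origin at the centre of its underside. Leave alone.
- kit_carton: Loose blue and white carton, 52 x 76 x 42 mm high; origin at the centre of its underside. Leave alone.
Not all that is in view belongs to the job. What is shaped like the clipped_slide but orange or pink is not meant.

How it is judged:
At the end, for the whole second after the job is handed in: Clipped slide held still by its unclipped half (fingers 5 mm or more past the middle), touching no pad; label band centre within 30 mm of the pad centre from above, 110 to 270 mm over the worktop, slide middle over 60 mm; label end raised 30 to 61 degrees, upper face within 63 degrees of up (contact force between the fingers and clipped_slide above 1 N and x of the grasp point in the frame of clipped_slide below -0.005 m and horizontal distance between label and light_pad below 0.03 m and height (world z) of label between 0.11 and 0.27 m and height (world z) of clipped_slide above 0.06 m and angle between clipped_slide's own x axis and vertical between 0.5 and 1.05 rad and angle between clipped_slide's own z axis and vertical below 1.1 rad and linear speed of clipped_slide below 0.02 m/s and contact force between clipped_slide and light_pad below 0.05 N); the arm keeps its last pose, push and grip.
It fails at once if another slide is moved by more than 15 mm (distance of any of plain_slide_0, plain_slide_1 from where it was at the start of the episode above 0.015 m).
It fails at once if the tub or the carton is moved by more than 20 mm (distance of any of culture_tub, kit_carton from where it was at the start of the episode above 0.02 m).
It fails at once if the clipped slide is dropped (its middle comes lower than 15 mm above the worktop) (height (world z) of clipped_slide below 0.015 m).
It also fails if it takes over 32 s, if anything falls off the work surface, if the arm or the gripper's body presses on something with over 40 N, if the wrist force passes 120 N, or if a joint passes its speed limit or range.

## Robot

A 6-joint arm with a two-finger parallel gripper is mounted at the origin on a cart in front of the work surface, level with it; the furniture and walls round the work are solid. World frame = base frame: x ahead of the robot, y to its left, z up, the work surface at z = 0. Lengths are in m, angles in rad, forces in N, time in s.
With the tool pointing down it reaches from about 0.35 to 0.975 m from the base axis. Payload 4.9 kg.
Tool frame: the origin (TCP) lies at the very end of the fingers, on their centre line; the grasp point (between the pads) lies ctrl.grip_point_offset behind it (ctrl.grip_point_offset is the distance from the TCP to the grasp point, in m); z points along the fingers, y is the line along which they close (so a half turn about z gives the same grasp; the last joint's range is limited). The gripper opens to 85 mm and grips with 20 to 120 N. Pads are 22 mm wide; open, the fingers measure 114 mm over their backs; the gripper's body (76 mm by 85 mm) begins 54 mm behind the grasp point. The pads swing forward as they close: fully open they stand 13 mm farther back than shut.
Start: joints at [-1.451, 0.053, 1.613, -0, 1.476, -0.119], TCP at [0.148, -0.607, 0.231] pointing down, gripper open.
Joint ranges: [-3.01, 3.01], [-1.01, 2.22], [0.06, 2.58], [-1.02, 4.17], [0.09, 2.62], [-3.14, 3.14]. Speed limits (rad/s): [2.57, 2.57, 3.14, 3.14, 3.14, 3.14].

## Interface

Orientations are given as a rotation vector (axis times angle).
In Python, from station import ctrl gives the robot as it stands. The module is installed in compiled form; this text tells all that it offers.
- The arm moves only by the tool drive_tool, never from a script. Its argument "steps" is a list of rows, each an object with "translation": the shift along the tool's x, y, z normalised to -1 to 1, where 1 is 4 cm, a list of three; "angular": the turn, a rotation vector about the tool's x, y, z normalised to -1 to 1, where 1 is 8 degrees, a list of three; "gripper": the opening, from 0 (shut) to 1 (fully open). In form: [{"translation": [dx, dy, dz], "angular": [wx, wy, wz], "gripper": gripper}, ...]. A call has 1 to 8 rows; each row shifts and turns the commanded pose from where the row before left it, along the tool's axes as they then stand; what a row does not reach is not made up. A row lasts 1/8 s, in which the tool goes at most 62.5 mm and 10.7 degrees, less where a joint would pass 70% of its speed; a pose out of reach is approached as far as the arm can. A call with a number of a shift or a turn outside -1 to 1 is refused whole. A call with a gripper value outside its range is refused whole. The fingers move at their own pace and stop on an object; "force" is the grip in N (left out, the last holds). Time passes only in rows, so rows that do not move let the fingers close. It gives the time, the measured TCP pose, the force, the opening and the grip force at its end, in the units of the state.
- ctrl.get_obs(): the state, without advancing time (a new reading comes with each control period).
- ctrl.get_image(name): name is "scene" or "top" or "wrist"; returns a dict with "color" (400x640x3 uint8, red, green, blue), "depth" (400x640 float32, m along the optical axis (not along the pixel's ray), 0 where there is no reading), "fx", "fy", "cx", "cy" (pixels), "R" (3x3) and "t" (3): a world point X has camera coordinates R X + t. Camera axes: x right, y down, z forward; pixel columns grow to the right and rows downward; lengths in m; the calibration is good to about 2 mm. A picture is of the moment at which its call begins.
- ctrl.finish_job(): hands the job in; it is judged then, once.
The state is a dict: "t": time; "q": joint angles; "dq": joint speeds; "effort": joint torques, N m; "tool_pos": TCP position; "tool_rot": TCP orientation; "contact_force": force on the tool from outside, world axes, zero at the start; "wrist_torque": the same for the moment, N m; "opening": finger opening in m; "grip_force": force on a finger pad.
Only numpy, scipy, OpenCV 4.12 (cv2) and the standard library are available. Lean on these libraries where they do the work, as an engineer would, in place of code of your own. Each camera call takes 0.05 s, during which the arm holds its last target. There are 200 camera calls.

## Working session

There is one attempt and no reset: what is moved stays moved. The work goes in short steps, Python scripts to look and compute and a tool call to move; the robot and the scene stay as the last step left them, time stands still between calls to the robot, and variables do not carry over. Pictures are saved under pics/ and viewed, at most 10 in all, crops included, and the job is handed in when it is done.

Besides the shell and the picture viewer there is one more tool, called as name(argument=value, ...) on one line, values as JSON. drive_tool: Moves the arm, as the interface text tells. Its arguments: {"type":"object","properties":{"steps":{"type":"array"},"force":{"type":"number"}},"required":["steps"]}

```bash
mkdir -p pics; cat > h.py <<'E'
import numpy as np, cv2
from station import ctrl
from scipy.spatial.transform import Rotation as Rn
def grab(n):
    d=ctrl.get_image(n); np.savez(f'pics/{n}.npz',**d); cv2.imwrite(f'pics/{n}_{ctrl.get_obs()["t"]:.2f}.png',d['color'][:,:,::-1]); return d
def pt(d,u,v,z=None):
    R,t=np.array(d['R']),np.array(d['t']); r=R.T@np.array([(u-d['cx'])/d['fx'],(v-d['cy'])/d['fy'],1]); c=-R.T@t
    if z is None: return c+r*d['depth'][int(v),int(u)]
    return c+r*(z-c[2])/r[2]
E
python3 - <<'E'
from h import *
o=ctrl.get_obs();print({k:np.round(v,3) for k,v in o.items()},ctrl.grip_point_offset)
for n in('top','scene'):
    d=grab(n);print(n,-np.array(d['R']).T@d['t'])
E
ls pics
```

```text
{'t': np.float64(0.0), 'q': array([-1.451,  0.053,  1.614, -0.   ,  1.476, -0.119]), 'dq': array([0.001, 0.001, 0.001, 0.001, 0.001, 0.   ]), 'effort': array([ 1.0000e-03, -3.9368e+01, -3.7017e+01, -0.0000e+00,  7.0000e-03,
       -0.0000e+00]), 'tool_pos': array([ 0.148, -0.607,  0.23 ]), 'tool_rot': array([-3.117, -0.374,  0.   ]), 'contact_force': array([0.207, 0.529, 0.73 ]), 'wrist_torque': array([-0.012,  0.035, -0.012]), 'grip_force': np.float64(0.0), 'opening': np.float64(0.085)} 0.0187
top [0.36862866 0.04512592 1.09432086]
scene [-0.30366329  0.73484873  0.84750759]
scene.npz
scene_0.10.png
top.npz
top_0.05.png
```

View pics/top_0.05.png

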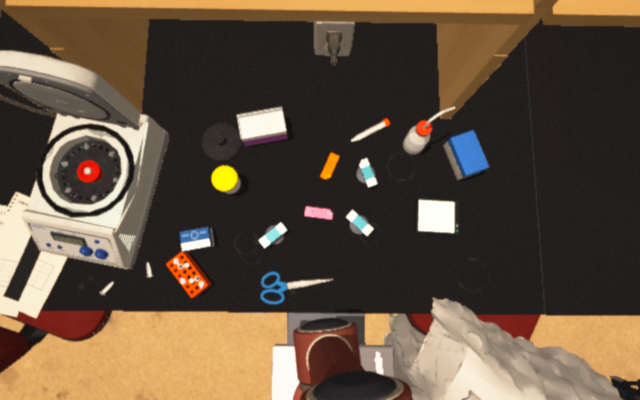

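View pics/scene_0.10.png

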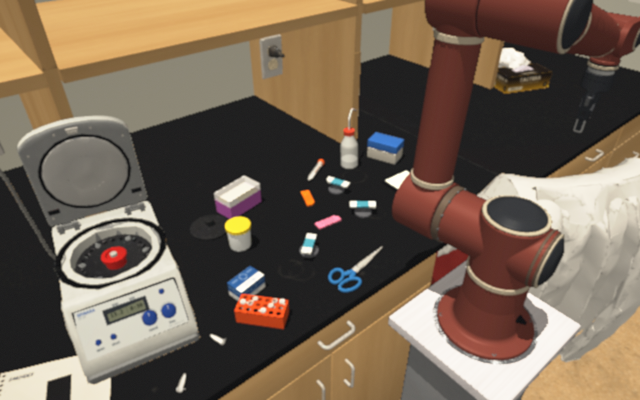

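Top view: the slide candidates are blue-green at (273,235), (360,223) and (368,172). The orange (330,166) and pink (319,213) look-alikes are not meant. The light pad is at (437,216), the tub at (226,180) and the carton at (196,238). Next is a close crop of the three candidates.

```bash
python3 - <<'E'
from h import *
d=np.load('pics/top.npz'); s=np.load('pics/scene.npz')
f=lambda d,u,v:cv2.resize(d['color'][v-20:v+20,u-20:u+20,::-1],(260,260),interpolation=cv2.INTER_CUBIC)
cv2.imwrite('pics/crop.png',np.vstack([np.hstack([f(d,273,235),f(d,360,223),f(d,368,172)]),np.hstack([f(s,309,244),f(s,362,205),f(s,338,183)])]))
for u,v,z in((273,235,.034),(360,223,.034),(368,172,.034),(437,216,.013),(226,180,.074)): print(pt(d,u,v,z),pt(d,u,v))
print(d['fx'],d['R'])
E
```

```text
[0.43948125 0.16119385 0.034     ] [0.43950607 0.16123452 0.0336285 ]
[ 0.47440286 -0.07122215  0.034     ] [ 0.47420852 -0.07100838  0.03594818]
[ 0.61490003 -0.09374624  0.034     ] [ 0.6142635  -0.0933873   0.03674056]
[ 0.49839229 -0.2857502   0.013     ] [ 0.4982632  -0.28542104  0.01407572]
[0.57914109 0.28390811 0.074     ] [0.5790835  0.28384279 0.07427911]
396.56581210246696 [[ 0.01101246 -0.99988077  0.0108243 ]
 [-0.98830426 -0.01253022 -0.15197921]
 [ 0.15209672 -0.00902404 -0.98832442]]
```

View pics/crop.png

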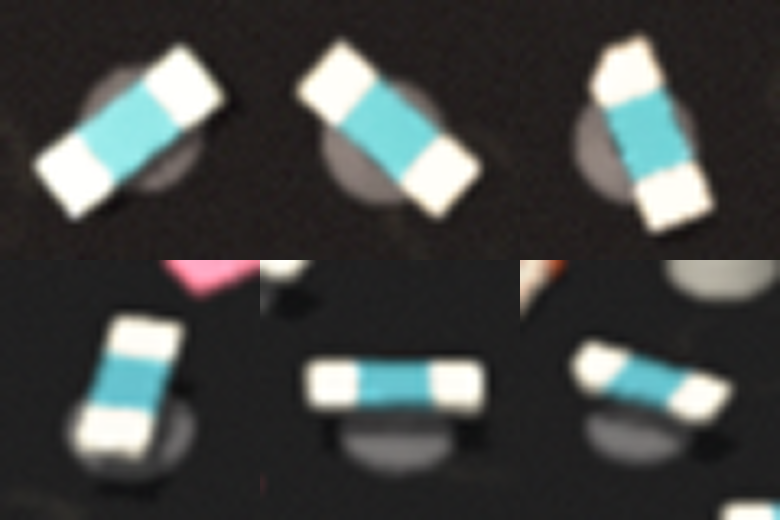

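The third slide, at (368,172), has its upper-left corner clipped, so its label end points up in the image (+x, slightly +y). The other two are square. I'll refine its pose and the pad centre.

```bash
cat >> h.py <<'E'
def go(target,yaw):
    o=ctrl.get_obs(); R=Rn.from_rotvec(o['tool_rot']); x=R.as_matrix()[:,0]
    d=R.inv().apply(np.array(target)-o['tool_pos'])
    y0=np.degrees(np.arctan2(x[1],x[0]))
    print('shift units',np.round(d/.04,2),'turn z units',round(-(yaw-y0)/8,2),'yaw now',round(y0,1),'t',o['t'],'pos',o['tool_pos'])
E
python3 - <<'E'
from h import *
d=np.load('pics/top.npz')
def rect(u,v,z,w):
    c=d['color'][v-w:v+w,u-w:u+w].astype(int); m=((c[:,:,1]>140)&(c[:,:,2]>130)).astype('uint8')
    n,l,s,_=cv2.connectedComponentsWithStats(m); k=l[w,w]; vs,us=np.nonzero(l==k)
    P=np.array([pt(d,a+u-w,b+v-w,z)[:2] for a,b in zip(us,vs)],dtype=np.float32)
    print(len(P),cv2.minAreaRect(P*1000)); return P
P=rect(368,172,.034,22); rect(437,216,.013,35)
a=np.radians(np.arange(15,32,.5)); 
X=P@np.array([np.cos(a),np.sin(a)]); Y=P@np.array([-np.sin(a),np.cos(a)])
w=np.ptp(Y,axis=0); i=w.argmin(); e=np.linalg.eigh(np.cov(P.T))[1][:,1]; print('yaw',np.degrees(a[i]),w[i],np.ptp(X[:,i]),'pca',np.degrees(np.arctan(e[1]/e[0])))
yaw=22.5; 
r=np.radians(yaw); c=np.array([np.cos(r),np.sin(r)]);n=np.array([-c[1],c[0]])
x=P@c;y=P@n; cen=c*(x.max()+x.min())/2+n*(y.max()+y.min())/2; print(cen)
g=cen-.021*c; go([*g,.16],yaw)
E
```

```text
287 ((614.1572265625, -91.33834838867188), (79.31991577148438, 29.16539192199707), 21.602460861206055)
1168 ((498.8554992675781, -282.74432373046875), (99.83839416503906, 87.97447967529297), 87.69188690185547)
yaw 21.5 0.02917985854405386 0.07931367995206717 pca 20.229053851044803
[ 0.61412611 -0.0913658 ]
shift units [13.86 -9.68  1.78] turn z units -1.1 yaw now 13.7 t 0.1 pos [ 0.14778217 -0.60670772  0.23020275]
```

drive_tool(steps=[{"translation": [0.87,-0.6,0],"angular": [0,0,0],"gripper": 0.7},{"translation": [0.87,-0.6,0],"angular": [0,0,0],"gripper": 0.7},{"translation": [0.87,-0.6,0],"angular": [0,0,0],"gripper": 0.7},{"translation": [0.87,-0.6,0],"angular": [0,0,0],"gripper": 0.7},{"translation": [0.87,-0.6,0],"angular": [0,0,0],"gripper": 0.7},{"translation": [0.87,-0.6,0],"angular": [0,0,0],"gripper": 0.7},{"translation": [0.87,-0.6,0],"angular": [0,0,0],"gripper": 0.7},{"translation": [0.87,-0.6,0],"angular": [0,0,0],"gripper": 0.7}])

```text
t: 1.1
tool_pos: [0.3735, -0.3535, 0.2308]
tool_rot: [-3.119, -0.374, 0.0]
contact_force: [0.2, -0.6, -0.6]
opening: 0.06
grip_force: 0.0
```

drive_tool(steps=[{"translation": [0.87,-0.6,0],"angular": [0,0,0],"gripper": 0.7},{"translation": [0.87,-0.6,0],"angular": [0,0,0],"gripper": 0.7},{"translation": [0.87,-0.6,0],"angular": [0,0,0],"gripper": 0.7},{"translation": [0.87,-0.6,0],"angular": [0,0,0],"gripper": 0.7},{"translation": [0.87,-0.6,0],"angular": [0,0,0],"gripper": 0.7},{"translation": [0.87,-0.6,0],"angular": [0,0,0],"gripper": 0.7},{"translation": [0,0,0],"angular": [0,0,-0.98],"gripper": 0.7},{"translation": [0,0,0],"angular": [0,0,0],"gripper": 0.7}])

```text
t: 2.1
tool_pos: [0.5416, -0.165, 0.2306]
tool_rot: [-3.086, -0.586, 0.002]
contact_force: [-0.3, -1.3, 0.2]
opening: 0.0598
grip_force: 0.0
```

```bash
cat >> h.py <<'E'
C=np.array([.6141,-.0914]); Y=21.5; cx=np.array([np.cos(np.radians(Y)),np.sin(np.radians(Y))]); G=C-.021*cx
E
python3 - <<'E'
from h import *
go([*G,.1],Y); print(ctrl.get_obs()['q'],ctrl.get_obs()['tool_rot'],ctrl.get_obs()['opening'])
grab('wrist')
E
ls pics
```

```text
shift units [ 1.84 -1.05  3.27] turn z units -0.0 yaw now 21.5 t 2.1 pos [ 0.54164721 -0.16497503  0.23063668]
[-4.27014226e-01 -8.57610720e-02  1.75084605e+00 -1.27333967e-04
  1.47765670e+00  7.68746855e-01] [-3.08596762e+00 -5.85571738e-01  1.58919830e-03] 0.0597579705889914
crop.png
scene.npz
scene_0.10.png
top.npz
top_0.05.png
wrist.npz
wrist_2.15.png
```

drive_tool(steps=[{"translation": [0.92,-0.53,0],"angular": [0,0,0],"gripper": 0.7},{"translation": [0.92,-0.52,0],"angular": [0,0,0],"gripper": 0.7},{"translation": [0,0,0.8],"angular": [0,0,0],"gripper": 0.7},{"translation": [0,0,0.8],"angular": [0,0,0],"gripper": 0.7},{"translation": [0,0,0.8],"angular": [0,0,0],"gripper": 0.7},{"translation": [0,0,0.8],"angular": [0,0,0],"gripper": 0.7},{"translation": [0,0,0],"angular": [0,0,0],"gripper": 0.7}])

```text
t: 3.02
tool_pos: [0.592, -0.0993, 0.0998]
tool_rot: [-3.084, -0.582, 0.01]
contact_force: [-0.7, -0.4, 0.8]
opening: 0.0595
grip_force: 0.0
```

```bash
python3 - <<'E'
from h import *
go([*G,.015],Y)
d=grab('wrist');R,t=np.array(d['R']),np.array(d['t'])
for p in ([*C,.034],[*G,.034],[*(C+.038*cx),.034],[*(C-.038*cx),.034]):
    c=R@p+t; print(c[0]/c[2]*d['fx']+d['cx'],c[1]/c[2]*d['fy']+d['cy'])
E
ls pics
```

```text
shift units [0.07 0.03 2.12] turn z units -0.02 yaw now 21.4 t 3.025 pos [ 0.59204858 -0.0993361   0.09981681]
321.2838855613569 179.28040896122008
321.3072110702786 205.16079446041226
321.2382619238469 128.65954874353818
321.3252023792417 225.12271739911364
crop.png
scene.npz
scene_0.10.png
top.npz
top_0.05.png
wrist.npz
wrist_2.15.png
wrist_3.08.png
```

View pics/wrist_3.08.png

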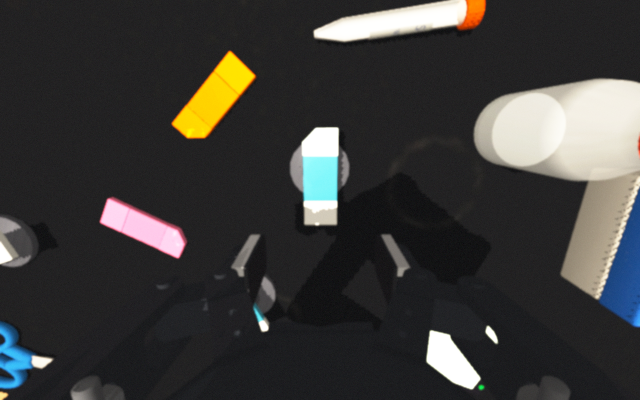

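The wrist view shows the slide centred at column 321 with its ends at rows 128 and 225, as predicted. The clip is at upper left (308,133), and the fingers straddle the slide. Descending and gripping.

drive_tool(steps=[{"translation": [0.05,0.03,0.6],"angular": [0,0,0],"gripper": 0.7},{"translation": [0,0,0.6],"angular": [0,0,0],"gripper": 0.7},{"translation": [0,0,0.6],"angular": [0,0,0],"gripper": 0.7},{"translation": [0,0,0.3],"angular": [0,0,0],"gripper": 0.7},{"translation": [0,0,0],"angular": [0,0,0],"gripper": 0.7}])

```text
t: 3.7
tool_pos: [0.5973, -0.1001, 0.0198]
tool_rot: [3.086, 0.586, 0.0]
contact_force: [0.3, 0.4, 0.7]
opening: 0.0598
grip_force: 0.0
```

drive_tool(steps=[{"translation": [0,0,0],"angular": [0,0,0],"gripper": 0.0},{"translation": [0,0,0],"angular": [0,0,0],"gripper": 0.0},{"translation": [0,0,0],"angular": [0,0,0],"gripper": 0.0},{"translation": [0,0,0],"angular": [0,0,0],"gripper": 0.0},{"translation": [0,0,0],"angular": [0,0,0],"gripper": 0.0},{"translation": [0,0,0],"angular": [0,0,0],"gripper": 0.0}], force=45)

```text
t: 4.45
tool_pos: [0.5981, -0.1001, 0.0207]
tool_rot: [3.085, 0.586, 0.003]
contact_force: [-1.6, 0.2, 6.7]
opening: 0.0247
grip_force: 43.1
```

drive_tool(steps=[{"translation": [0,0,-0.3],"angular": [0,0,0],"gripper": 0.0},{"translation": [0,0,-0.6],"angular": [0,0,0],"gripper": 0.0},{"translation": [0,0,-0.8],"angular": [0,0,0],"gripper": 0.0},{"translation": [0,0,-0.8],"angular": [0,0,0],"gripper": 0.0},{"translation": [0,0,-0.8],"angular": [0,0,0],"gripper": 0.0},{"translation": [0,0,-0.8],"angular": [0,0,0],"gripper": 0.0},{"translation": [0,0,-0.8],"angular": [0,0,0],"gripper": 0.0},{"translation": [0,0,0],"angular": [0,0,0],"gripper": 0.0}])

```text
t: 5.45
tool_pos: [0.5987, -0.1003, 0.2193]
tool_rot: [3.083, 0.586, 0.009]
contact_force: [0.9, 0.4, -1.2]
opening: 0.0244
grip_force: 43.3
```

```bash
python3 - <<'E'
from h import *
d=grab('wrist'); cv2.imwrite('pics/w1.png',d['color'][:,:,::-1]); o=ctrl.get_obs(); print(o['q'],o['opening'],o['grip_force'])
# final tool pose: yaw = -30 deg, tilt 45
F=Rn.from_euler('z',-25,degrees=True)*Rn.from_euler('x',180,degrees=True)*Rn.from_euler('y',45,degrees=True)
M=F.as_matrix(); print(M)
L=np.array([.498,-.283,.19]); gp=L-.046*M[:,0]-0.005*M[:,2]; tcp=gp+.0187*M[:,2]; print('tcp',tcp,F.as_rotvec())
go(tcp,-25)
E
```

```text
[-2.88595600e-01  1.54933823e-02  1.67559973e+00 -3.15924423e-05
  1.44785660e+00  9.06617552e-01] 0.024883367722698738 43.26722506550141
[[ 6.40856382e-01 -4.22618262e-01  6.40856382e-01]
 [-2.98836239e-01 -9.06307787e-01 -2.98836239e-01]
 [ 7.07106781e-01  1.11022302e-16 -7.07106781e-01]]
tcp [ 0.47730034 -0.27334759  0.14778573] [ 2.69331852 -0.59709434  1.11560906]
shift units [-4.39  2.92  1.72] turn z units 5.81 yaw now 21.5 t 5.5 pos [ 0.59759851 -0.1000256   0.21664924]
```

View pics/w1.png

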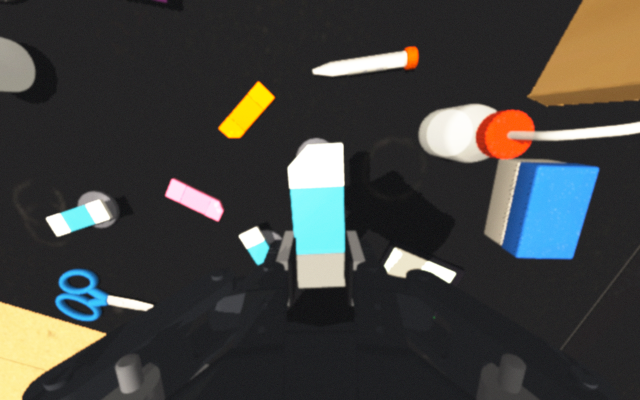

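Pixel check: the slide is held straight at (318,215) by its far half, and the clipped label end at (318,165) is clear of the fingers. Next I'll shift, turn and tilt it over the pad.

drive_tool(steps=[{"translation": [-0.63,0.42,0],"angular": [0,0,0],"gripper": 0.0},{"translation": [-0.63,0.42,0],"angular": [0,0,0],"gripper": 0.0},{"translation": [-0.63,0.42,0],"angular": [0,0,0],"gripper": 0.0},{"translation": [-0.63,0.42,0],"angular": [0,0,0],"gripper": 0.0},{"translation": [-0.63,0.42,0],"angular": [0,0,0],"gripper": 0.0},{"translation": [-0.63,0.42,0],"angular": [0,0,0],"gripper": 0.0},{"translation": [-0.61,0.4,0],"angular": [0,0,0],"gripper": 0.0},{"translation": [0,0,0],"angular": [0,0,0],"gripper": 0.0}])

```text
t: 6.5
tool_pos: [0.4749, -0.2734, 0.213]
tool_rot: [-3.085, -0.582, 0.004]
contact_force: [-0.3, 0.2, -0.7]
opening: 0.0248
grip_force: 43.3
```

drive_tool(steps=[{"translation": [0,0,0],"angular": [0,0,0.83],"gripper": 0.0},{"translation": [0,0,0],"angular": [0,0,0.83],"gripper": 0.0},{"translation": [0,0,0],"angular": [0,0,0.83],"gripper": 0.0},{"translation": [0,0,0],"angular": [0,0,0.83],"gripper": 0.0},{"translation": [0,0,0],"angular": [0,0,0.83],"gripper": 0.0},{"translation": [0,0,0],"angular": [0,0,0.83],"gripper": 0.0},{"translation": [0,0,0],"angular": [0,0,0.83],"gripper": 0.0},{"translation": [0,0,0],"angular": [0,0,0],"gripper": 0.0}])

```text
t: 7.5
tool_pos: [0.4765, -0.2718, 0.2139]
tool_rot: [-3.067, 0.675, 0.003]
contact_force: [0.8, -0.5, -0.6]
opening: 0.0246
grip_force: 43.2
```

drive_tool(steps=[{"translation": [0,0,0],"angular": [0,0.7,0],"gripper": 0.0},{"translation": [0,0,0],"angular": [0,0.7,0],"gripper": 0.0},{"translation": [0,0,0],"angular": [0,0.7,0],"gripper": 0.0},{"translation": [0,0,0],"angular": [0,0.7,0],"gripper": 0.0},{"translation": [0,0,0],"angular": [0,0.7,0],"gripper": 0.0},{"translation": [0,0,0],"angular": [0,0.7,0],"gripper": 0.0},{"translation": [0,0,0],"angular": [0,0.7,0],"gripper": 0.0},{"translation": [0,0,0],"angular": [0,0.7,0],"gripper": 0.0}])

```text
t: 8.5
tool_pos: [0.4765, -0.2722, 0.2147]
tool_rot: [2.695, -0.593, 1.114]
contact_force: [-0.7, -0.2, -0.1]
opening: 0.025
grip_force: 43.3
```

```bash
python3 - <<'E'
from h import *
o=ctrl.get_obs(); print(o['q'],o['opening'],o['grip_force'])
M=Rn.from_rotvec(o['tool_rot']).as_matrix(); print(M)
L=np.array([.4985,-.283,.19]); tcp=L-.046*M[:,0]+.0137*M[:,2]
go(tcp,-25)
E
```

```text
[-0.77838148 -0.62138534  2.3191172   0.36766639  0.72401672  1.04019736] 0.025022466120637885 43.29541828221409
[[ 0.6427827  -0.42008386  0.64059343]
 [-0.2967983  -0.90748477 -0.29729136]
 [ 0.70621609  0.0009667  -0.70799569]]
shift units [-1.15  0.01  1.21] turn z units 0.03 yaw now -24.8 t 8.5 pos [ 0.47654781 -0.27224292  0.21466913]
```

drive_tool(steps=[{"translation": [-0.25,0,0.25],"angular": [0,0,0],"gripper": 0.0},{"translation": [-0.25,0,0.27],"angular": [0,0,0],"gripper": 0.0},{"translation": [-0.25,0,0.28],"angular": [0,0,0],"gripper": 0.0},{"translation": [0,0,0],"angular": [0,0,0],"gripper": 0.0},{"translation": [0,0,0],"angular": [0,0,0],"gripper": 0.0},{"translation": [0,0,0],"angular": [0,0,0],"gripper": 0.0}])

```text
t: 9.25
tool_pos: [0.4782, -0.2738, 0.1725]
tool_rot: [2.695, -0.596, 1.113]
contact_force: [-0.3, -0.6, -1.2]
opening: 0.0248
grip_force: 43.3
```

```bash
python3 - <<'E'
from h import *
o=ctrl.get_obs(); print(o['q'],np.abs(o['dq']).max(),o['grip_force'])
M=Rn.from_rotvec(o['tool_rot']).as_matrix(); print('label',o['tool_pos']+.046*M[:,0]-.0137*M[:,2], np.degrees(np.arcsin(M[2,0])))
w=grab('wrist')['color']; t=grab('top'); 
cv2.imwrite('pics/fin.png',np.hstack([w[:,160:480,::-1],cv2.resize(t['color'][150:250,380:480,::-1],(400,400))]))
E
```

```text
[-0.77740583 -0.55960747  2.35439154  0.41013355  0.6340624   0.98653967] 0.005201015338192838 43.27475113903347
label [ 0.49895288 -0.28348842  0.21467024] 44.87356663539586
```

View pics/fin.png

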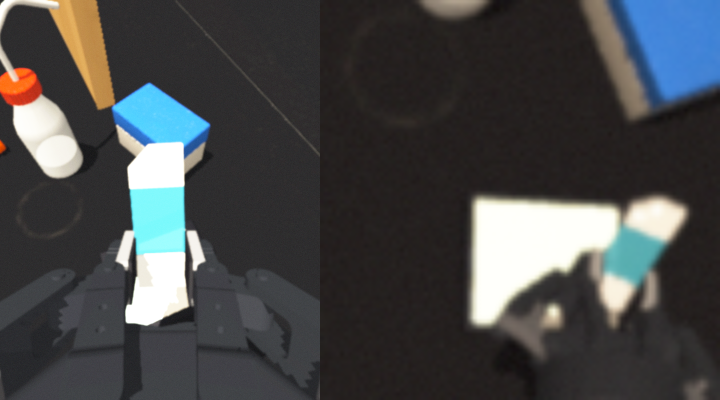

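The slide is held straight and tipped, with the label end clear. In the top view the label sits at about (462,204), so I'll check it against parallax and hand in if it agrees.

```bash
python3 - <<'E'
from h import *
d=np.load('pics/top.npz'); p=pt(d,462,204,.215); print(p, pt(d,462,204))
if np.hypot(p[0]-.4985,p[1]+.283)<.02: print(ctrl.finish_job())
E
```

```text
[ 0.50202098 -0.2812876   0.215     ] [ 0.50231536 -0.28200797  0.21305939]
the job is handed in; nothing more can be done
None
```

I handed the job in with the clipped slide held by its unclipped half. The label end is within about 5 mm of the pad's centre, about 20 cm above the pad and tipped up about 45°; the verdict was not shown.

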